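# Put stray crockery back in its display trays

## Task

Five stray pieces of crockery stand on the shop counter: put each one back, upright, in the middle of the empty front part of the display tray whose samples are of its own kind - the tea cup, the sake flask and the sauce dish each alone in its tray, the dish with its long side across the tray like its samples, and the two sake cups side by side, left and right, in theirs. Set the pieces down, do not drop them or knock them over, and leave the stack of rice bowls where it stands.

Things in the scene. Friction and masses are not known exactly. Their poses are not given: they have to be found in the camera images.
- teacup_mid (a point): loose straight-sided tea cup without handle, white glaze with blue bands, 58 mm across and 66 mm tall, wall 4 mm, open top, about 0.16 kg; point on its axis half-way up (33 mm above its foot); z up along its axis
- sakecup_a_mid (a point): one of two identical loose sake cups, white glaze with blue bands, 42 mm across and 42 mm tall (41 mm across low down), wall 3.5 mm, open top, about 0.07 kg; point on its axis half-way up (21 mm above its foot); z up along its axis
- sakecup_b_mid (a point): the other sake cup, same in every way; point on its axis half-way up (21 mm above its foot); z up along its axis
- flask_mid (a point): loose sake flask, white glaze with blue bands, 96 mm tall: straight round belly 60 mm across from 20 to 56 mm above its foot, then a shoulder to a narrow neck of 23 mm at 83 mm and a lip of 32 mm; about 0.20 kg; point on its axis half-way up (48 mm above its foot); z up along its axis
- dish_mid (a point): loose low rectangular sauce dish, white glaze with a blue inside, 54 mm (its x) by 96 mm (its y, the long way) and 22 mm high, flat upright sides 5 mm thick, open top, about 0.13 kg; point at its centre 11 mm above its underside; z up
- tray_tea: fixed wire-fenced tray, 207 x 160 mm, with two fixed sample tea cups at y = +-37 mm, 70 mm high. Origin mid-tray on the counter; x to its back, away from the robot, y left. Floor 4 mm up; fence inner faces x -88, +92, y +-76 mm, top 32 mm up; yellow price rail 22 mm high to x = -103. Samples at x = +60; middle of the empty front part: x = -25, y = 0
- tray_sake: fixed wire-fenced tray, 207 x 160 mm, with two fixed sample sake cups at y = +-37 mm, 46 mm high. Origin mid-tray on the counter; x to its back, away from the robot, y left. Floor 4 mm up; fence inner faces x -88, +92, y +-76 mm, top 32 mm up; yellow price rail 22 mm high to x = -103. Samples at x = +60; middle of the empty front part: x = -25, y = 0
- tray_flask: fixed wire-fenced tray, 207 x 160 mm, with two fixed sample flasks at y = +-37 mm, 100 mm high. Origin mid-tray on the counter; x to its back, away from the robot, y left. Floor 4 mm up; fence inner faces x -88, +92, y +-76 mm, top 32 mm up; yellow price rail 22 mm high to x = -103. Samples at x = +60; middle of the empty front part: x = -25, y = 0
- tray_dish: fixed wire-fenced tray, 207 x 160 mm, with a fixed stack of two sample sauce dishes, long side along y, front face x = +33 mm, 48 mm high. Origin mid-tray on the counter; x to its back, away from the robot, y left. Floor 4 mm up; fence inner faces x -88, +92, y +-76 mm, top 32 mm up; yellow price rail 22 mm high to x = -103. Samples at x = +60; middle of the empty front part: x = -25, y = 0
- bowls: loose stack of two nested rice bowls, 114 mm across the rim and 88 mm tall, about 0.6 kg, standing among the loose pieces; origin: middle of its foot, on the counter; to be left where it is
Mind the look-alikes: they are no part of the job. What is shaped like the part that bears sakecup_a_mid but orange is not meant.

How it is judged:
At the end, for the whole second after the job is handed in: All upright and at rest in the trays of their kind, centres within 20 mm, front to back, of the middle of the empty front part; tea cup, flask and dish within 20 mm of the tray's centre line, sake cups inside the fence; dish within 0.2 rad of the tray's width; bowls moved under 25 mm (x of teacup_mid in the frame of tray_tea between -0.045 and -0.005 m and y of teacup_mid in the frame of tray_tea between -0.02 and 0.02 m and z of teacup_mid in the frame of tray_tea between 0.029 and 0.043 m and angle between each of teacup_mid, sakecup_a_mid, sakecup_b_mid, flask_mid, dish_mid's own z axis and vertical below 0.15 rad and linear speed of each of teacup, sakecup_a, sakecup_b, flask, dish below 0.02 m/s and x of sakecup_a_mid in the frame of tray_sake between -0.045 and -0.005 m and y of sakecup_a_mid in the frame of tray_sake between -0.054 and 0.054 m and z of sakecup_a_mid in the frame of tray_sake between 0.017 and 0.031 m and x of sakecup_b_mid in the frame of tray_sake between -0.045 and -0.005 m and y of sakecup_b_mid in the frame of tray_sake between -0.054 and 0.054 m and z of sakecup_b_mid in the frame of tray_sake between 0.017 and 0.031 m and x of flask_mid in the frame of tray_flask between -0.045 and -0.005 m and y of flask_mid in the frame of tray_flask between -0.02 and 0.02 m and z of flask_mid in the frame of tray_flask between 0.044 and 0.058 m and x of dish_mid in the frame of tray_dish between -0.045 and -0.005 m and y of dish_mid in the frame of tray_dish between -0.02 and 0.02 m and z of dish_mid in the frame of tray_dish between 0.007 and 0.021 m and angle between the y axis of dish_mid and the y axis of tray_dish, either way round below 0.2 rad and distance of bowls from where it was at the start of the episode below 0.025 m); the robot touches nothing.
It fails at once if a piece is dropped or thrown: it moves faster than 0.6 m/s (a fall of some 18 mm) while the fingers do not hold it ((linear speed of teacup above 0.6 m/s and contact force between teacup and the fingers below 0.05 N) or (linear speed of sakecup_a above 0.6 m/s and contact force between sakecup_a and the fingers below 0.05 N) or (linear speed of sakecup_b above 0.6 m/s and contact force between sakecup_b and the fingers below 0.05 N) or (linear speed of flask above 0.6 m/s and contact force between flask and the fingers below 0.05 N) or (linear speed of dish above 0.6 m/s and contact force between dish and the fingers below 0.05 N)).
It fails at once if a piece is knocked over (leans more than 0.8 rad) (angle between any of teacup_mid, sakecup_a_mid, sakecup_b_mid, flask_mid, dish_mid's own z axis and vertical above 0.8 rad).
It fails at once if the stack of rice bowls is moved more than 25 mm or tipped more than 0.3 rad (distance of bowls from where it was at the start of the episode above 0.025 m or angle between bowls's own z axis and vertical above 0.3 rad).
It also fails if it takes over 110 s, if anything falls off the work surface, if the arm or the gripper's body presses on something with over 40 N, if the wrist force passes 120 N, or if a joint passes its speed limit or range.

## Robot

A 6-joint arm with a two-finger parallel gripper is mounted at the origin on the work surface. World frame = base frame: x ahead of the robot, y to its left, z up, the work surface at z = 0. Lengths are in m, angles in rad, forces in N, time in s.
With the tool pointing down it reaches from about 0.275 to 0.775 m from the base axis. Payload 14.6 kg.
Tool frame: the origin (TCP) lies on the centre line of the jaws, within the pads' length; the fingertips stand 22 mm ahead of it and the grasp point (between the pads) lies 3 mm ahead of it (robot.tip_reach is the distance from the TCP to the fingertips, in m); z points along the fingers, x is the direction in which the jaws open and shut, and the axes are right-handed (so a half turn about z gives the same grasp; the last joint's range is limited). The gripper opens to 85 mm and grips with 20 to 120 N. Pads are 22 mm wide; open, the fingers measure 114 mm over their backs; the gripper's body (76 mm by 85 mm) begins 54 mm behind the grasp point. The pads swing forward as they close: fully open they stand 13 mm farther back than shut.
Start: joints at [1.095, 0.263, -0.048, 1.259, 0, 1.415], TCP at [0.166, 0.498, 0.253] pointing down, gripper open.
Joint ranges: [-2.65, 2.65], [-0.89, 1.7], [-1.18, 1.37], [-2.13, 2.11], [-1.35, 1.29], [-3.14, 3.14]. Speed limits (rad/s): [1.89, 1.89, 2.57, 2.79, 3.14, 3.14].

## Interface

Orientations are given as a unit quaternion [w, x, y, z].
In Python, from plant import robot gives the robot as it stands.
- The arm moves only by the shell command python3 -m jog 'ROWS' [FORCE]. ROWS is JSON, a list of rows, each an object with "xyz": the shift along the tool's x, y, z in mm, a list of three; "yaw": the turn about the tool's z in degrees; "jaw": the closure, from -1 (fully open) to 1 (shut), so that 0 is half open. A call has 1 to 20 rows; each row is the pose to reach, as a shift and turn from the pose commanded when the call began, along the tool's axes at that moment; what a row does not reach only later rows make up. A row lasts 1/10 s, in which the tool goes at most 50 mm and 8.59 degrees, less where a joint would pass 70% of its speed; a pose out of reach is approached as far as the arm can. A call with a gripper value outside its range is refused whole. The fingers move at their own pace and stop on an object; FORCE is the grip in N (left out, the last holds). Time passes only in rows, so rows that repeat a pose let the fingers close. It gives the time, the measured TCP pose, the force and the opening at its end, in the units of the state.
- robot.get_obs(): the state, without advancing time (a new reading comes with each control period).
- robot.grab_frame(name): name is "scene" or "side" or "wrist"; returns a dict with "frame" (400x640x3 uint8, blue, green, red), "z_map" (400x640 float32, m along the optical axis (not along the pixel's ray), 0 where there is no reading), "camera_matrix" (3x3 intrinsics, pixels), "rvec" (rotation vector, rad) and "tvec" (3), from world to camera coordinates, as OpenCV has them; the wrist camera has in their place "hand_eye" (4x4, takes a point from camera to tool coordinates, whose origin is the TCP and whose axes are the tool frame's). Camera axes: x right, y down, z forward; pixel columns grow to the right and rows downward; lengths in m; the calibration is good to about 2 mm. A picture is of the moment at which its call begins: read the wrist's pose just before it.
- robot.job_done(): hands the job in, once; it reports no verdict.
The state is a dict: "time_s": time; "q": joint angles; "qvel": joint speeds; "tau": joint torques, N m; "position": TCP position; "tool_rot": TCP orientation; "contact_force": force on the tool from outside, world axes, zero at the start; "moment": the same for the moment, N m; "grip_width": finger opening in m.
Only numpy, scipy, OpenCV 4.12 (cv2) and the standard library are available. Lean on these libraries where they do the work, as an engineer would, in place of code of your own. Each camera call takes 0.05 s, during which the arm holds its last target.

## Working session

There is one attempt and no reset: what is moved stays moved. The work goes in short steps, Python scripts to look and compute and a shell command to move; the robot and the scene stay as the last step left them, time stands still between calls to the robot, and variables do not carry over. Pictures are saved under pics/ and viewed, and the job is handed in when it is done.

```bash
ls; mkdir -p pics; cat > h.py <<'E'
import numpy as np, cv2
from plant import robot
def grab(n,save=None):
    f=robot.grab_frame(n)
    if save: cv2.imwrite('pics/'+save,f['frame'])
    return f
E
python3 - <<'E'
from h import *
o=robot.get_obs(); print({k:np.round(v,3) for k,v in o.items()})
import pickle
for n in ['scene','side','wrist']:
    f=grab(n,n+'0.png'); pickle.dump(f,open(n+'0.pkl','wb'))
    for k in f:
        if k not in('frame','z_map'): print(n,k,np.round(f[k],3).tolist())
E
```

```text
pics
{'time_s': np.float64(0.0), 'q': array([ 1.095,  0.264, -0.049,  1.259, -0.   ,  1.416]), 'qvel': array([ 0.001, -0.   ,  0.001,  0.   , -0.002,  0.   ]), 'tau': array([-6.0000e-03, -6.3762e+01,  3.8456e+01,  1.4000e-02, -0.0000e+00,
        0.0000e+00]), 'position': array([0.165, 0.498, 0.253]), 'tool_rot': array([ 0.   ,  0.811,  0.585, -0.   ]), 'contact_force': array([-0.255, -0.767,  0.597]), 'moment': array([-0.033, -0.022, -0.056]), 'grip_width': np.float64(0.085)}
scene camera_matrix [[419.399, 0.0, 323.061], [0.0, 419.399, 208.665], [0.0, 0.0, 1.0]]
scene rvec [2.417, 0.789, -0.266]
scene tvec [-0.313, -0.242, 1.644]
side camera_matrix [[428.883, 0.0, 315.481], [0.0, 428.883, 202.348], [0.0, 0.0, 1.0]]
side rvec [2.376, -0.434, 0.146]
side tvec [-0.431, 0.101, 1.199]
wrist camera_matrix [[292.755, 0.0, 316.444], [0.0, 292.755, 199.045], [0.0, 0.0, 1.0]]
wrist hand_eye [[1.0, 0.0, -0.002, -0.001], [0.0, 0.958, 0.286, -0.073], [0.002, -0.286, 0.958, -0.121], [0.0, 0.0, 0.0, 1.0]]
```

View pics/scene0.png

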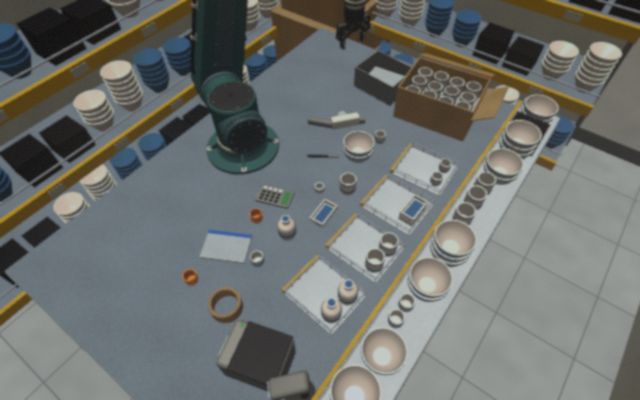

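View pics/side0.png

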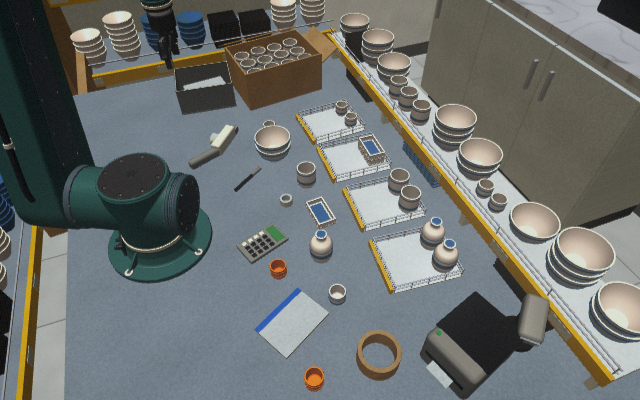

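View pics/wrist0.png

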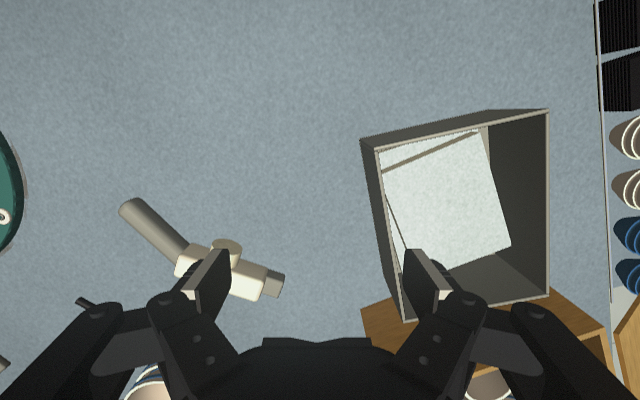

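```bash
python3 - <<'E'
import cv2
a=cv2.imread('pics/scene0.png');b=cv2.imread('pics/side0.png')
cv2.imwrite('pics/sc_z.png',cv2.resize(a[90:310,170:470],None,fx=2.6,fy=2.6,interpolation=2))
cv2.imwrite('pics/sd_z.png',cv2.resize(b[90:310,220:480],None,fx=2.7,fy=2.7,interpolation=2))
E
```

```text
(no output)
```

View pics/sc_z.png

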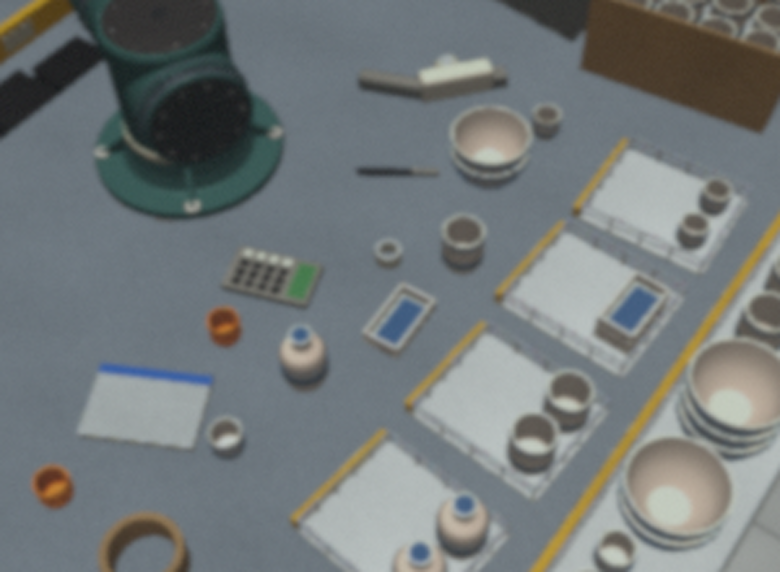

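View pics/sd_z.png

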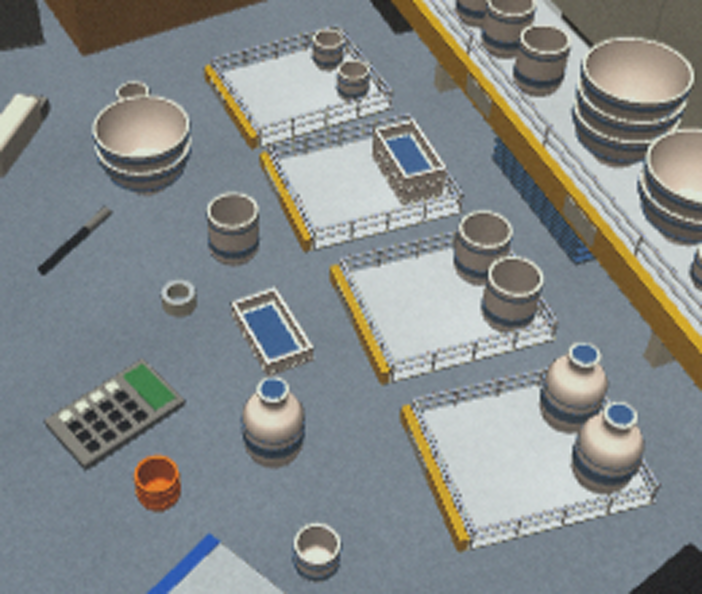

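```bash
cat >> h.py <<'E'
def cloud(f):
    K=f['camera_matrix'];z=f['z_map'].astype(float)
    v,u=np.mgrid[:z.shape[0],:z.shape[1]]
    P=np.stack([(u-K[0,2])/K[0,0]*z,(v-K[1,2])/K[1,1]*z,z],-1)
    R,_=cv2.Rodrigues(f['rvec']); t=np.array(f['tvec']).reshape(3)
    W=(P-t)@R; W[z==0]=np.nan
    return W
def ray(f,uv,h):
    uv=np.atleast_2d(np.array(uv,float));K=f['camera_matrix'];R,_=cv2.Rodrigues(f['rvec']);t=np.array(f['tvec']).reshape(3)
    d=np.c_[(uv[:,0]-K[0,2])/K[0,0],(uv[:,1]-K[1,2])/K[1,1],np.ones(len(uv))]@R
    c=-t@R
    s=(h-c[2])/d[:,2]
    return (c+d*s[:,None])
def proj(f,p):
    return cv2.projectPoints(np.atleast_2d(np.array(p,float)),f['rvec'],f['tvec'],f['camera_matrix'],None)[0].reshape(-1,2)
E
python3 - <<'E'
from h import *
import pickle
for n in ['scene','side']:
    f=pickle.load(open(n+'0.pkl','rb'));W=cloud(f)
    x,y,z=W[...,0],W[...,1],W[...,2]
    m=(x>.1)&(x<.85)&(y>-.5)&(y<.45)
    print(n,'table z',np.nanmedian(z[m&(abs(z)<.02)]), np.nanstd(z[m&(abs(z)<.006)]))
    # height map 1mm/px: rows x from .85 down, cols y .45->-.5
    r=((.85-x[m&(z<.16)])/.002).astype(int);c=((.5-y[m&(z<.16)])/.002).astype(int)
    H=np.zeros((400,520),np.float32);np.maximum.at(H,(r,c),z[m&(z<.16)])
    C=cv2.applyColorMap(np.clip(H/.11*255,0,255).astype(np.uint8),cv2.COLORMAP_JET)
    cv2.imwrite('pics/H_%s.png'%n,C)
    k=(m&(z>.013)&(z<.16)).astype(np.uint8)
    nn,l,s,ce=cv2.connectedComponentsWithStats(k)
    for i in range(1,nn):
        if s[i,4]>25:
            q=W[l==i];t=q[q[:,2]>q[:,2].max()-.012]
            print(np.round(ce[i]),s[i,4],'x',q[:,0].min().round(3),q[:,0].max().round(3),'y',q[:,1].min().round(3),q[:,1].max().round(3),'zmax',np.percentile(q[:,2],97).round(3))
E
```

```text
scene table z 0.0020880857027436596 0.002461188501923649
[338. 120.] 552 x 0.125 0.313 y 0.245 0.402 zmax 0.048
[255. 141.] 283 x 0.1 0.137 y -0.073 0.014 zmax 0.158
[361. 145.] 919 x 0.338 0.452 y 0.155 0.363 zmax 0.09
[429. 168.] 663 x 0.525 0.73 y 0.22 0.394 zmax 0.047
[405. 280.] 3902 x 0.785 0.85 y -0.499 0.449 zmax 0.154
[264. 158.] 211 x 0.1 0.141 y -0.093 0.077 zmax 0.02
[494. 161.] 77 x 0.826 0.85 y 0.328 0.37 zmax 0.159
[348. 183.] 311 x 0.426 0.483 y 0.031 0.092 zmax 0.069
[484. 177.] 71 x 0.826 0.85 y 0.252 0.28 zmax 0.158
[404. 205.] 961 x 0.527 0.731 y 0.023 0.193 zmax 0.049
[320. 186.] 68 x 0.352 0.388 y -0.013 0.025 zmax 0.027
[275. 196.] 336 x 0.198 0.331 y -0.166 -0.065 zmax 0.02
[475. 191.] 81 x 0.825 0.85 y 0.185 0.209 zmax 0.158
[324. 212.] 179 x 0.417 0.478 y -0.125 -0.026 zmax 0.026
[463. 209.] 87 x 0.825 0.85 y 0.101 0.129 zmax 0.159
[256. 215.] 140 x 0.254 0.297 y -0.246 -0.204 zmax 0.046
[372. 248.] 1221 x 0.53 0.735 y -0.189 -0.017 zmax 0.072
[287. 228.] 368 x 0.372 0.429 y -0.242 -0.185 zmax 0.099
[257. 258.] 152 x 0.367 0.409 y -0.37 -0.327 zmax 0.046
[33
[... 405 characters left out ...]
0.122 0.312 y 0.241 0.4 zmax 0.044
[358. 153.] 977 x 0.526 0.73 y 0.021 0.189 zmax 0.047
[306. 173.] 420 x 0.422 0.479 y 0.028 0.09 zmax 0.065
[392. 196.] 1491 x 0.527 0.732 y -0.192 -0.018 zmax 0.069
[195. 206.] 259 x 0.1 0.137 y -0.072 0.025 zmax 0.159
[286. 199.] 79 x 0.348 0.384 y -0.018 0.021 zmax 0.024
[320. 211.] 200 x 0.416 0.475 y -0.128 -0.026 zmax 0.023
[425. 252.] 2026 x 0.513 0.722 y -0.402 -0.224 zmax 0.099
[321. 246.] 585 x 0.366 0.425 y -0.244 -0.192 zmax 0.096
[548. 253.] 31 x 0.822 0.85 y -0.5 -0.481 zmax 0.16
[278. 268.] 232 x 0.252 0.294 y -0.25 -0.207 zmax 0.042
[337. 294.] 235 x 0.365 0.406 y -0.373 -0.33 zmax 0.042
[373. 337.] 324 x 0.372 0.456 y -0.5 -0.473 zmax 0.049
```

View pics/H_side.png

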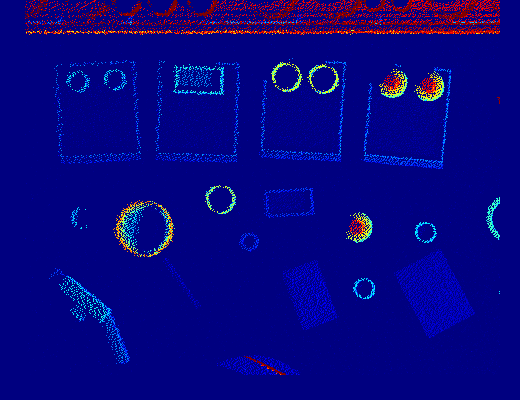

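View pics/H_scene.png

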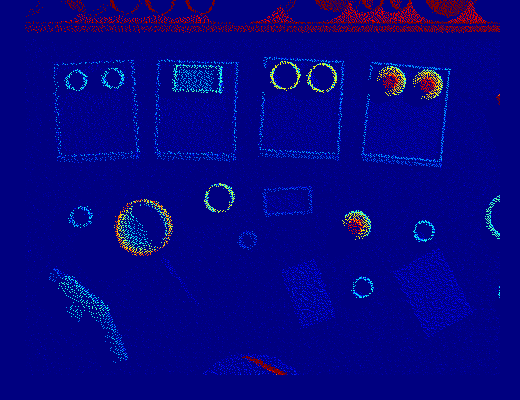

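```bash
cat > meas.py <<'E'
from h import *
import pickle
from scipy.optimize import least_squares
def circ(p,r):
    c=p.mean(0)
    return least_squares(lambda c:np.hypot(*(p-c).T)-r,c,loss='soft_l1',f_scale=.002).x
objs={ # name:(x,y,zlo,zhi,r mid wall,searchR)
'tea':(.452,.06,.052,.075,.027,.045),'sA':(.387,-.349,.030,.05,.0192,.032),'sB':(.415,.345,.030,.05,.0192,.030),
'bowl':(.395,.21,.075,.1,.055,.075),'orange':(.274,-.226,.03,.05,.0192,.032),
'Tsake1':(.69,.346,.036,.054,.0192,.032),'Tsake2':(.69,.272,.036,.054,.0192,.032),
'Ttea1':(.70,-.07,.056,.08,.027,.036),'Ttea2':(.70,-.145,.056,.08,.027,.036)}
W={n:cloud(pickle.load(open(n+'0.pkl','rb'))) for n in['scene','side']}
for k,(x,y,a,b,r,R) in objs.items():
    o=[]
    for n in W:
        w=W[n].reshape(-1,3);p=w[(np.hypot(w[:,0]-x,w[:,1]-y)<R)&(w[:,2]>a)&(w[:,2]<b)]
        o+=list(circ(p[:,:2],r))
    o=np.array(o)*1e3;print(k,o.round(1),'mean',((o[:2]+o[2:])/2).round(1))
# flasks: fit belly circle r=30 at visible points z 20..56 (+4 in tray)
for k,(x,y,d) in {'fl':(.397,-.215,0),'Tfl1':(.685,-.275,.004),'Tfl2':(.685,-.35,.004)}.items():
    o=[]
    for n in W:
        w=W[n].reshape(-1,3);s=np.hypot(w[:,0]-x,w[:,1]-y)<.037
        p=w[s&(w[:,2]>.024+d)&(w[:,2]<.056+d)];c=circ(p[:,:2],.03)
        t=w[s&(w[:,2]>.086+d)];o+=list(c)+list(t[:,:2].mean(0))
    print(k,(np.array(o)*1e3).round(1))
for k,(x0,x1,y0,y1,a) in {'dish':(.40,.5,-.14,-.01,.013),'Tdish':(.65,.72,.04,.17,.036)}.items():
    for n in W:
        w=W[n].reshape(-1,3);p=w[(w[:,0]>x0)&(w[:,0]<x1)&(w[:,1]>y0)&(w[:,1]<y1)&(w[:,2]>a)&(w[:,2]<a+.02)]
        lo=p[:,:2]
        print(k,n,cv2.minAreaRect((lo*1e3).astype(np.float32)))
for k,(x0,x1,y0,y1) in {'sake':(.50,.74,.205,.41),'dish':(.51,.74,.01,.2),'tea':(.51,.745,-.205,-.005),'flask':(.50,.74,-.41,-.21)}.items():
    for n in W:
        w=W[n].reshape(-1,3);p=w[(w[:,0]>x0)&(w[:,0]<x1)&(w[:,1]>y0)&(w[:,1]<y1)&(w[:,2]>.015)&(w[:,2]<.036)]
        print('tray',k,n,cv2.minAreaRect((p[:,:2]*1e3).astype(np.float32)))
E
python3 meas.py
```

```text
tea [453.9  60.9 451.3  58.6] mean [452.6  59.7]
sA [ 387.7 -348.1  385.3 -351.6] mean [ 386.5 -349.8]
sB [415.7 338.3 413.7 334.9] mean [414.7 336.6]
bowl [395.  213.1 392.4 210.2] mean [393.7 211.6]
orange [ 275.  -225.8  272.6 -229.1] mean [ 273.8 -227.5]
Tsake1 [688.7 347.1 686.6 344. ] mean [687.6 345.5]
Tsake2 [692.6 273.7 690.5 270. ] mean [691.6 271.8]
Ttea1 [698.4 -70.9 695.6 -73.4] mean [697.  -72.1]
Ttea2 [ 694.3 -144.8  692.1 -147.1] mean [ 693.2 -145.9]
fl [ 396.6 -210.1  398.3 -211.4  396.2 -212.7  395.3 -214.6]
Tfl1 [ 686.8 -280.   686.9 -280.9  686.2 -281.8  684.1 -284.8]
Tfl2 [ 680.8 -353.9  680.6 -355.1  680.3 -355.1  678.  -358.1]
dish scene ((447.54718017578125, -76.37995910644531), (56.82352828979492, 100.4238510131836), 3.4825479984283447)
dish side ((444.56878662109375, -77.27239990234375), (55.13167190551758, 100.7416000366211), 3.775285482406616)
Tdish scene ((692.0744018554688, 104.24090576171875), (101.46772766113281, 54.59578323364258), 88.90354919433594)
Tdish side ((689.855224609375, 102.5966567993164), (100.54422760009766, 56.640533447265625), 88.950874
[... 254 characters left out ...]
sh scene ((628.1864624023438, 107.33946228027344), (163.7287139892578, 199.40257263183594), 88.40853881835938)
tray dish side ((627.1146850585938, 104.80048370361328), (164.50782775878906, 201.19432067871094), 88.32003784179688)
tray tea scene ((631.9202270507812, -102.32505798339844), (163.00332641601562, 200.68588256835938), 86.96221923828125)
tray tea side ((630.6679077148438, -105.29360961914062), (163.3975830078125, 200.91168212890625), 86.39098358154297)
tray flask scene ((620.1453247070312, -311.2127990722656), (161.89479064941406, 199.67514038085938), 84.68255615234375)
tray flask side ((618.9107055664062, -313.9775695800781), (162.8149871826172, 201.1705322265625), 84.4450912475586)
```

```bash
cat > go.py <<'E'
import sys
from h import *
from scipy.spatial.transform import Rotation as Rn
x,y,z,az=map(float,sys.argv[1:5])
o=robot.get_obs();q=o['tool_rot'];R=Rn.from_quat([q[1],q[2],q[3],q[0]]).as_matrix()
p=np.array(o['position'])*1e3
a=np.degrees(np.arctan2(R[1,0],R[0,0]))
print('t',o['time_s'].round(2),'p',p.round(1),'az',a.round(1),'tilt',np.degrees(np.arccos(-R[2,2])).round(2),'w',(o['grip_width']*1e3).round(1),'F',np.round(o['contact_force'],1),'q',np.round(o['q'],2))
print('shift',(R.T@(np.array([x,y,z])-p)).round(1),'yaw',((a-az+180)%360-180).round(1), 'tip',robot.tip_reach)
E
python3 go.py 414.7 336.6 110 3
```

```text
Traceback (most recent call last):
  File "go.py", line 8, in <module>
    print('t',o['time_s'].round(2),'p',p.round(1),'az',a.round(1),'tilt',np.degrees(np.arccos(-R[2,2])).round(2),'w',(o['grip_width']*1e3).round(1),'F',np.round(o['contact_force'],1),'q',np.round(o['q'],2))
              ^^^^^^^^^^^^^^^^^
AttributeError: 'float' object has no attribute 'round'
```

```bash
sed -i "s/o\['time_s'\].round(2)/round(o['time_s'],2)/; s/(o\['grip_width'\]\*1e3).round(1)/round(o['grip_width']*1e3,1)/" go.py
python3 go.py 414.7 336.6 110 3
```

```text
t 0.15 p [165.5 498.1 253. ] az 71.6 tilt 0.04 w 85.4 F [0.2 0.2 0.6] q [ 1.09  0.26 -0.05  1.26  0.    1.42]
shift [-74.5 287.4 143. ] yaw 68.6 tip 0.022
```

```bash
python3 -m jog '[{"xyz":[-10,40,20],"yaw":8,"jaw":-1},{"xyz":[-20,80,40],"yaw":16,"jaw":-1},{"xyz":[-30,120,60],"yaw":24,"jaw":-1},{"xyz":[-40,160,80],"yaw":32,"jaw":-1},{"xyz":[-50,200,100],"yaw":40,"jaw":-1},{"xyz":[-60,240,120],"yaw":48,"jaw":-1},{"xyz":[-74,287,130],"yaw":56,"jaw":-1},{"xyz":[-74,287,140],"yaw":64,"jaw":-1},{"xyz":[-74,287,143],"yaw":68.6,"jaw":-1},{"xyz":[-74,287,143],"yaw":68.6,"jaw":-1},{"xyz":[-74,287,143],"yaw":68.6,"jaw":-1}]' 30; python3 go.py 414.7 336.6 32 3; python3 -c "
from h import *
grab('wrist','w1.png')"
```

```text
time_s: 1.25
position: [0.4144, 0.3376, 0.1103]
tool_rot: [0.0, 1.0, 0.028, -0.0]
contact_force: [-0.5, -0.4, 0.4]
grip_width: 0.0856
t 1.25 p [414.4 337.6 110.3] az 3.2 tilt 0.01 w 85.6 F [-0.5 -0.4  0.4] q [ 0.53  0.36 -0.31  0.9   0.    2.05]
shift [ 0.2  1.  78.3] yaw 0.2 tip 0.022
```

View pics/w1.png

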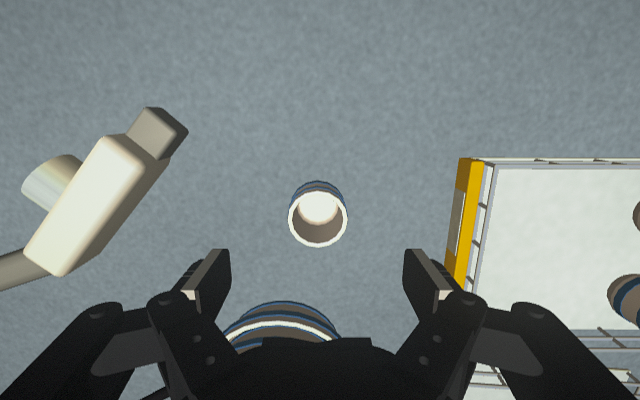

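```bash
cat >> h.py <<'E'
def wray(f,o,uv,h):
    from scipy.spatial.transform import Rotation as Rn
    q=o['tool_rot'];R=Rn.from_quat([q[1],q[2],q[3],q[0]]).as_matrix();p=np.array(o['position'])
    K=f['camera_matrix'];uv=np.atleast_2d(np.array(uv,float))
    d=np.c_[(uv[:,0]-K[0,2])/K[0,0],(uv[:,1]-K[1,2])/K[1,1],np.ones(len(uv))]
    T=np.array(f['hand_eye']); d=d@T[:3,:3].T@R.T; c=R@T[:3,3]+p
    return c+d*((h-c[2])/d[:,2])[:,None]
def wcloud(f,o):
    from scipy.spatial.transform import Rotation as Rn
    q=o['tool_rot'];R=Rn.from_quat([q[1],q[2],q[3],q[0]]).as_matrix();p=np.array(o['position'])
    K=f['camera_matrix'];z=f['z_map'].astype(float);v,u=np.mgrid[:z.shape[0],:z.shape[1]]
    P=np.stack([(u-K[0,2])/K[0,0]*z,(v-K[1,2])/K[1,1]*z,z],-1);T=np.array(f['hand_eye'])
    W=(P@T[:3,:3].T+T[:3,3])@R.T+p; W[z==0]=np.nan; return W
def cfit(W,x,y,a,b,r,R):
    from scipy.optimize import least_squares
    w=W.reshape(-1,3);p=w[(np.hypot(w[:,0]-x,w[:,1]-y)<R)&(w[:,2]>a)&(w[:,2]<b)][:,:2]
    return len(p),least_squares(lambda c:np.hypot(*(p-c).T)-r,p.mean(0),loss='soft_l1',f_scale=.002).x.round(4)
E
python3 - <<'E'
from h import *
o=robot.get_obs();f=grab('wrist')
print(wray(f,o,[[318,218],[289,218],[347,218],[318,190],[318,247]],.042).round(4))
W=wcloud(f,o);w=W.reshape(-1,3);s=(np.hypot(w[:,0]-.415,w[:,1]-.337)<.05)
print(np.nanmedian(w[s&(w[:,2]<.01),2]),cfit(W,.4147,.3366,.036,.05,.0192,.03),np.percentile(w[s,2],[95,99]))
E
```

```text
[[0.4148 0.3391 0.042 ]
 [0.3949 0.338  0.042 ]
 [0.4347 0.3402 0.042 ]
 [0.4137 0.359  0.042 ]
 [0.416  0.3172 0.042 ]]
0.0005463891616811281 (1077, array([0.4143, 0.3384])) [0.18572378 0.18794899]
```

```bash
python3 -m jog '[{"xyz":[0,0,30],"yaw":0,"jaw":-1},{"xyz":[0,0,60],"yaw":0,"jaw":-1},{"xyz":[0,0,78],"yaw":0,"jaw":-1},{"xyz":[0,0,78],"yaw":0,"jaw":-1},{"xyz":[0,0,78],"yaw":0,"jaw":0},{"xyz":[0,0,78],"yaw":0,"jaw":0.3},{"xyz":[0,0,78],"yaw":0,"jaw":1},{"xyz":[0,0,78],"yaw":0,"jaw":1},{"xyz":[0,0,78],"yaw":0,"jaw":1},{"xyz":[0,0,78],"yaw":0,"jaw":1},{"xyz":[0,0,78],"yaw":0,"jaw":1},{"xyz":[0,0,78],"yaw":0,"jaw":1}]' 30; python3 go.py 414.7 336.6 120 3;  python3 -c "
from h import *
grab('wrist','w2.png')"
```

```text
time_s: 2.55
position: [0.415, 0.3379, 0.0335]
tool_rot: [-0.001, 1.0, 0.026, 0.001]
contact_force: [-1.5, 0.3, 9.8]
grip_width: 0.0399
t 2.55 p [415.  337.9  33.5] az 3.0 tilt 0.11 w 39.9 F [-1.5  0.3  9.8] q [ 0.53  0.44 -0.42  0.7   0.    2.05]
shift [ -0.3   1.2 -86.5] yaw 0.0 tip 0.022
```

View pics/w2.png

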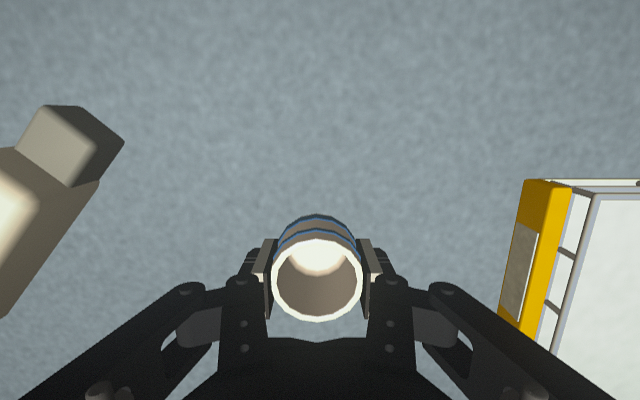

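```bash
python3 -m jog '[{"xyz":[0,0,-15],"yaw":0,"jaw":1},{"xyz":[0,0,-40],"yaw":0,"jaw":1},{"xyz":[0,0,-75],"yaw":0,"jaw":1},{"xyz":[25,0,-80],"yaw":0,"jaw":1},{"xyz":[60,3,-80],"yaw":0,"jaw":1},{"xyz":[100,6,-80],"yaw":0,"jaw":1},{"xyz":[140,9,-80],"yaw":0,"jaw":1},{"xyz":[170,12,-80],"yaw":0,"jaw":1},{"xyz":[188,12,-80],"yaw":0,"jaw":1},{"xyz":[188,12,-80],"yaw":0,"jaw":1},{"xyz":[188,12,-80],"yaw":0,"jaw":1}]'; python3 go.py 603 335 36 3;  python3 -c "
from h import *
grab('wrist','w3.png')
grab('side','s3.png')"
```

```text
time_s: 3.7
position: [0.6027, 0.3353, 0.1123]
tool_rot: [0.0, 1.0, 0.026, -0.0]
contact_force: [0.3, -0.6, -0.1]
grip_width: 0.0399
t 3.7 p [602.7 335.3 112.3] az 3.0 tilt 0.01 w 39.9 F [ 0.3 -0.6 -0.1] q [0.39 0.61 0.14 1.1  0.   1.91]
shift [ 0.3  0.3 76.3] yaw 0.0 tip 0.022
```

View pics/w3.png

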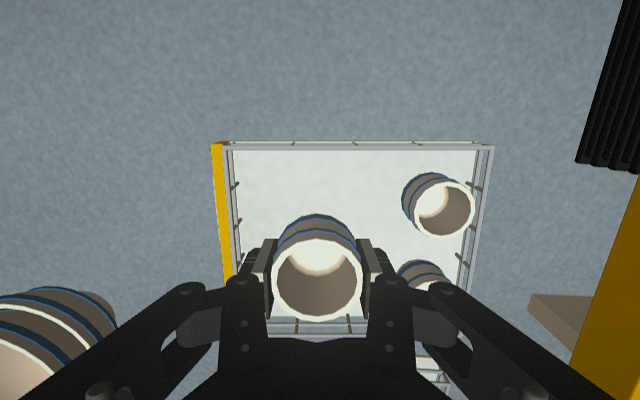

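View pics/s3.png

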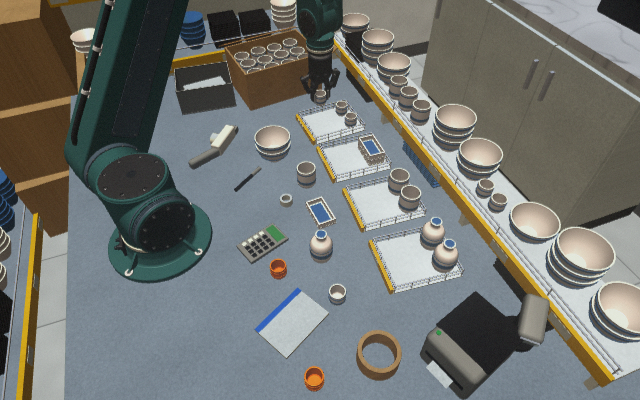

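```bash
python3 -m jog '[{"xyz":[0,0,25],"yaw":0,"jaw":1},{"xyz":[0,0,50],"yaw":0,"jaw":1},{"xyz":[0,0,65],"yaw":0,"jaw":1},{"xyz":[0,0,72],"yaw":0,"jaw":1},{"xyz":[0,0,74],"yaw":0,"jaw":1},{"xyz":[0,0,74.8],"yaw":0,"jaw":1},{"xyz":[0,0,75],"yaw":0,"jaw":1}]'; python3 go.py 603 335 36 3
```

```text
time_s: 4.5
position: [0.6032, 0.3356, 0.0382]
tool_rot: [-0.0, 1.0, 0.026, 0.001]
contact_force: [0.3, 0.2, -0.5]
grip_width: 0.0398
t 4.5 p [603.2 335.6  38.2] az 3.0 tilt 0.07 w 39.8 F [ 0.3  0.2 -0.5] q [0.39 0.66 0.03 0.94 0.   1.91]
shift [-0.3  0.6  2.2] yaw 0.0 tip 0.022
```

```bash
python3 -m jog '[{"xyz":[0,0,0.7],"yaw":0,"jaw":1},{"xyz":[0,0,1.3],"yaw":0,"jaw":1},{"xyz":[0,0,1.3],"yaw":0,"jaw":1}]'; python3 go.py 603 335 36 3
```

```text
time_s: 4.8
position: [0.6033, 0.3356, 0.0375]
tool_rot: [-0.0, 1.0, 0.026, 0.001]
contact_force: [-3.4, -1.1, 12.3]
grip_width: 0.0397
t 4.8 p [603.3 335.6  37.5] az 3.0 tilt 0.1 w 39.7 F [-3.4 -1.1 12.3] q [0.39 0.66 0.03 0.93 0.   1.91]
shift [-0.4  0.6  1.5] yaw 0.0 tip 0.022
```

```bash
python3 -m jog '[{"xyz":[0,0,-0.5],"yaw":0,"jaw":0.0},{"xyz":[0,0,-0.5],"yaw":0,"jaw":-0.2},{"xyz":[0,0,-0.5],"yaw":0,"jaw":-0.4},{"xyz":[0,0,-0.5],"yaw":0,"jaw":-0.5},{"xyz":[0,0,-0.5],"yaw":0,"jaw":-0.5},{"xyz":[0,0,-20],"yaw":0,"jaw":-0.5},{"xyz":[0,0,-60],"yaw":0,"jaw":-0.5},{"xyz":[0,0,-100],"yaw":0,"jaw":-0.5},{"xyz":[0,0,-130],"yaw":0,"jaw":-1},{"xyz":[0,0,-130],"yaw":0,"jaw":-1},{"xyz":[0,0,-130],"yaw":0,"jaw":-1}]'; python3 go.py 452.6 59.7 170 0;  python3 - <<'E'
from h import *
o=robot.get_obs();f=grab('wrist','w4.png');W=wcloud(f,o)
print(cfit(W,.603,.335,.040,.054,.0192,.03),cfit(W,.6876,.3455,.040,.054,.0192,.03),cfit(W,.6916,.2718,.040,.054,.0192,.03))
E
```

```text
time_s: 5.9
position: [0.6031, 0.3355, 0.1662]
tool_rot: [-0.0, 1.0, 0.026, 0.0]
contact_force: [-0.0, -0.4, -0.3]
grip_width: 0.0853
t 5.9 p [603.1 335.5 166.2] az 3.0 tilt 0.05 w 85.3 F [-0.  -0.4 -0.3] q [ 0.39  0.58  0.24  1.23 -0.    1.91]
shift [-164.8  267.5   -4. ] yaw 3.0 tip 0.022
(672, array([0.6027, 0.3359])) (764, array([0.6871, 0.3469])) (335, array([0.6916, 0.2738]))
```

View pics/w4.png

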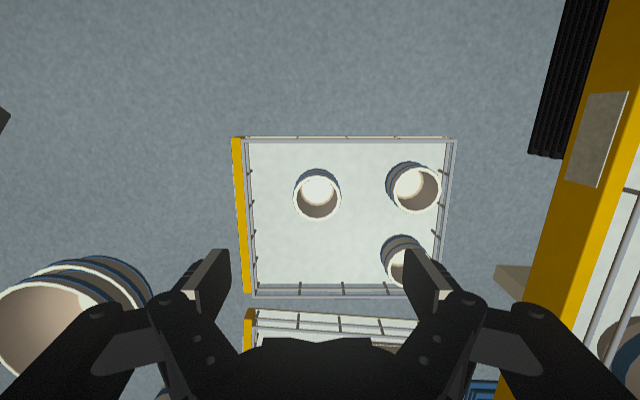

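```bash
python3 -m jog '[{"xyz":[-12,25,0],"yaw":-8,"jaw":-1},{"xyz":[-35,60,0],"yaw":-16,"jaw":-1},{"xyz":[-60,100,0],"yaw":-24,"jaw":-1},{"xyz":[-80,140,0],"yaw":-32,"jaw":-1},{"xyz":[-110,180,0],"yaw":-40,"jaw":-1},{"xyz":[-130,220,0],"yaw":-48,"jaw":-1},{"xyz":[-150,250,10],"yaw":-56,"jaw":-1},{"xyz":[-165,267,20],"yaw":-64,"jaw":-1},{"xyz":[-165,267,30],"yaw":-72,"jaw":-1},{"xyz":[-165,267,36],"yaw":-80,"jaw":-1},{"xyz":[-165,267,36],"yaw":-84,"jaw":-1},{"xyz":[-165,267,36],"yaw":-84,"jaw":-1},{"xyz":[-165,267,36],"yaw":-84,"jaw":-1}]'; python3 go.py 452.6 59.7 45 87;  python3 - <<'E'
from h import *
o=robot.get_obs();f=grab('wrist','w5.png');W=wcloud(f,o)
print(cfit(W,.4526,.0597,.056,.075,.027,.04))
E
```

```text
time_s: 7.25
position: [0.4518, 0.0601, 0.1294]
tool_rot: [-0.0, 0.726, 0.688, -0.0]
contact_force: [-0.3, -0.2, -0.3]
grip_width: 0.0852
t 7.25 p [451.8  60.1 129.4] az 86.9 tilt 0.07 w 85.2 F [-0.3 -0.2 -0.3] q [-0.05  0.23 -0.46  0.89 -0.    0.01]
shift [-0.4  0.9 84.4] yaw -0.1 tip 0.022
(2162, array([0.4507, 0.0613]))
```

View pics/w5.png

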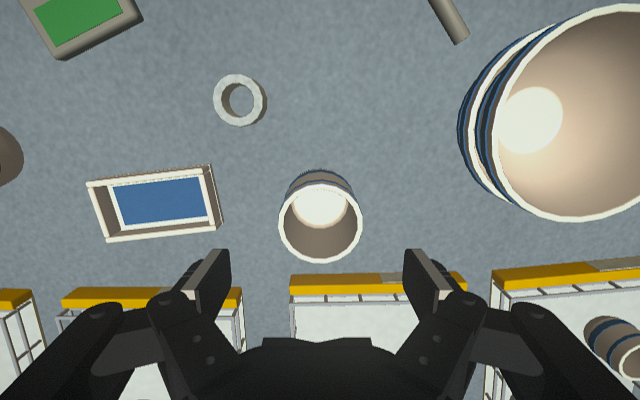

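```bash
python3 -m jog '[{"xyz":[0,0,30],"yaw":0,"jaw":-1},{"xyz":[0,0,65],"yaw":0,"jaw":-1},{"xyz":[0,0,87],"yaw":0,"jaw":-1},{"xyz":[0,0,87],"yaw":0,"jaw":-1},{"xyz":[0,0,87],"yaw":0,"jaw":-0.4},{"xyz":[0,0,87],"yaw":0,"jaw":-0.2},{"xyz":[0,0,87],"yaw":0,"jaw":1},{"xyz":[0,0,87],"yaw":0,"jaw":1},{"xyz":[0,0,87],"yaw":0,"jaw":1},{"xyz":[0,0,87],"yaw":0,"jaw":1},{"xyz":[0,0,87],"yaw":0,"jaw":1}]' 30; python3 go.py 610 -104 120 87
```

```text
time_s: 8.4
position: [0.4531, 0.0601, 0.0444]
tool_rot: [0.001, 0.725, 0.688, 0.001]
contact_force: [-0.0, 1.1, 5.7]
grip_width: 0.0567
t 8.4 p [453.1  60.1  44.4] az 87.0 tilt 0.14 w 56.7 F [-0.   1.1  5.7] q [-0.05  0.32 -0.6   0.65  0.    0.01]
shift [-155.7  165.4  -75.3] yaw 0.0 tip 0.022
```

```bash
python3 -m jog '[{"xyz":[0,0,-15],"yaw":0,"jaw":1},{"xyz":[0,0,-45],"yaw":0,"jaw":1},{"xyz":[0,0,-75],"yaw":0,"jaw":1},{"xyz":[-20,20,-80],"yaw":0,"jaw":1},{"xyz":[-45,47,-80],"yaw":0,"jaw":1},{"xyz":[-75,78,-80],"yaw":0,"jaw":1},{"xyz":[-105,110,-80],"yaw":0,"jaw":1},{"xyz":[-130,140,-80],"yaw":0,"jaw":1},{"xyz":[-148,160,-80],"yaw":0,"jaw":1},{"xyz":[-156,166,-80],"yaw":0,"jaw":1},{"xyz":[-156,166,-80],"yaw":0,"jaw":1},{"xyz":[-156,166,-70],"yaw":0,"jaw":1},{"xyz":[-156,166,-70],"yaw":0,"jaw":1}]' ; python3 go.py 611 -104 48.4 87;python3 -c "
from h import *
grab('wrist','w6.png')"
```

```text
time_s: 9.7
position: [0.6085, -0.1032, 0.112]
tool_rot: [-0.001, 0.725, 0.689, -0.0]
contact_force: [-1.1, -0.1, -1.8]
grip_width: 0.0571
t 9.7 p [ 608.5 -103.2  112. ] az 87.1 tilt 0.11 w 57.1 F [-1.1 -0.1 -1.8] q [-0.3   0.49 -0.08  1.    0.   -0.25]
shift [-0.7  2.6 63.6] yaw 0.1 tip 0.022
```

View pics/w6.png

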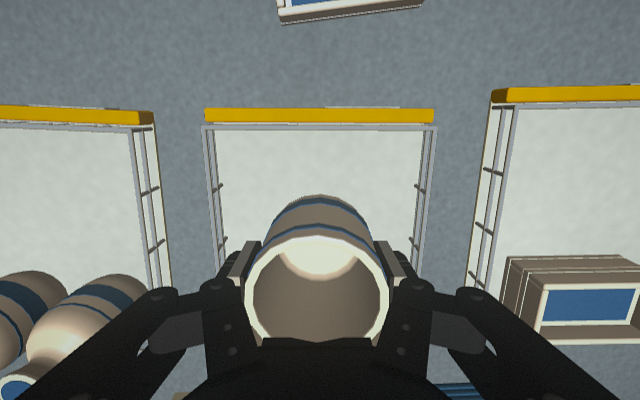

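```bash
python3 -m jog '[{"xyz":[-0.5,1,20],"yaw":0,"jaw":1},{"xyz":[-0.5,1,42],"yaw":0,"jaw":1},{"xyz":[-0.5,1,55],"yaw":0,"jaw":1},{"xyz":[-0.5,1,60.5],"yaw":0,"jaw":1},{"xyz":[-0.5,1,62],"yaw":0,"jaw":1},{"xyz":[-0.5,1,63],"yaw":0,"jaw":1},{"xyz":[-0.5,1,63.5],"yaw":0,"jaw":1},{"xyz":[-0.5,1,63.5],"yaw":0,"jaw":1}]' ; python3 go.py 611 -104 48.4 87
```

```text
time_s: 10.55
position: [0.6111, -0.1049, 0.05]
tool_rot: [0.0, 0.725, 0.688, 0.0]
contact_force: [0.1, -0.0, -1.4]
grip_width: 0.0569
t 10.55 p [ 611.1 -104.9   50. ] az 87.0 tilt 0.05 w 56.9 F [ 0.1 -0.  -1.4] q [-0.3   0.55 -0.17  0.86  0.   -0.25]
shift [ 0.9 -0.2  1.6] yaw 0.0 tip 0.022
```

```bash
python3 -m jog '[{"xyz":[0,0,1],"yaw":0,"jaw":1},{"xyz":[0,0,1.8],"yaw":0,"jaw":1},{"xyz":[0,0,2.2],"yaw":0,"jaw":1},{"xyz":[0,0,2.2],"yaw":0,"jaw":1}]' ; python3 go.py 611 -104 48.4 87
```

```text
time_s: 10.95
position: [0.6114, -0.1049, 0.0483]
tool_rot: [0.001, 0.725, 0.689, 0.0]
contact_force: [-3.0, 2.0, 10.3]
grip_width: 0.0573
t 10.95 p [ 611.4 -104.9   48.3] az 87.0 tilt 0.09 w 57.3 F [-3.   2.  10.3] q [-0.3   0.55 -0.17  0.85  0.   -0.25]
shift [ 0.9 -0.4 -0.1] yaw 0.0 tip 0.022
```

```bash
python3 -m jog '[{"xyz":[0,0,-0.5],"yaw":0,"jaw":-0.4},{"xyz":[0,0,-0.5],"yaw":0,"jaw":-0.5},{"xyz":[0,0,-0.5],"yaw":0,"jaw":-0.7},{"xyz":[0,0,-0.5],"yaw":0,"jaw":-0.9},{"xyz":[0,0,-0.5],"yaw":0,"jaw":-0.9},{"xyz":[0,0,-20],"yaw":0,"jaw":-0.9},{"xyz":[0,0,-60],"yaw":0,"jaw":-0.9},{"xyz":[0,0,-100],"yaw":0,"jaw":-0.9},{"xyz":[0,0,-120],"yaw":0,"jaw":-1},{"xyz":[0,0,-120],"yaw":0,"jaw":-1},{"xyz":[0,0,-120],"yaw":0,"jaw":-1}]'; python3 go.py 396.6 -212.3 170 87;  python3 - <<'E'
from h import *
o=robot.get_obs();f=grab('wrist','w7.png');W=wcloud(f,o)
print(cfit(W,.611,-.105,.056,.08,.027,.04))
E
```

```text
time_s: 12.05
position: [0.6109, -0.1049, 0.167]
tool_rot: [0.0, 0.725, 0.688, 0.0]
contact_force: [-0.1, -0.6, 0.1]
grip_width: 0.0852
t 12.05 p [ 610.9 -104.9  167. ] az 87.0 tilt 0.01 w 85.2 F [-0.1 -0.6  0.1] q [-0.3   0.46  0.02  1.13 -0.   -0.25]
shift [-118.4 -208.4   -3. ] yaw 0.0 tip 0.022
(1681, array([ 0.6088, -0.1044]))
```

View pics/w7.png

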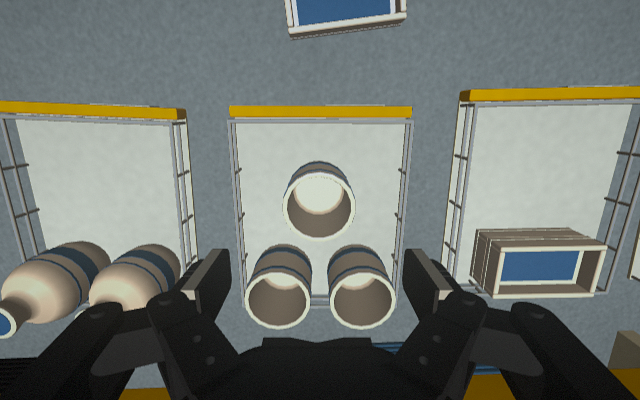

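```bash
python3 -m jog '[{"xyz":[-12,-20,-3],"yaw":2,"jaw":-1},{"xyz":[-35,-60,-3],"yaw":2,"jaw":-1},{"xyz":[-60,-105,-3],"yaw":2,"jaw":-1},{"xyz":[-85,-150,-3],"yaw":2,"jaw":-1},{"xyz":[-108,-190,-3],"yaw":2,"jaw":-1},{"xyz":[-118,-208,-3],"yaw":2,"jaw":-1},{"xyz":[-118,-208,-3],"yaw":2,"jaw":-1},{"xyz":[-118,-208,-3],"yaw":2,"jaw":-1}]'; python3 go.py 396.6 -212.3 53 85;  python3 - <<'E'
from h import *
o=robot.get_obs();f=grab('wrist','w8.png');W=wcloud(f,o)
print(cfit(W,.3966,-.2123,.088,.1,.014,.025),cfit(W,.3966,-.2123,.06,.068,.026,.04))
E
```

```text
time_s: 12.9
position: [0.3967, -0.2119, 0.1696]
tool_rot: [-0.001, 0.738, 0.675, 0.0]
contact_force: [-0.9, 0.5, -0.1]
grip_width: 0.0858
t 12.9 p [ 396.7 -211.9  169.6] az 85.0 tilt 0.06 w 85.8 F [-0.9  0.5 -0.1] q [-0.67  0.18 -0.39  1.    0.   -0.58]
shift [ -0.5  -0.  116.6] yaw -0.0 tip 0.022
(1330, array([ 0.3967, -0.2122])) (825, array([ 0.3964, -0.2122]))
```

View pics/w8.png

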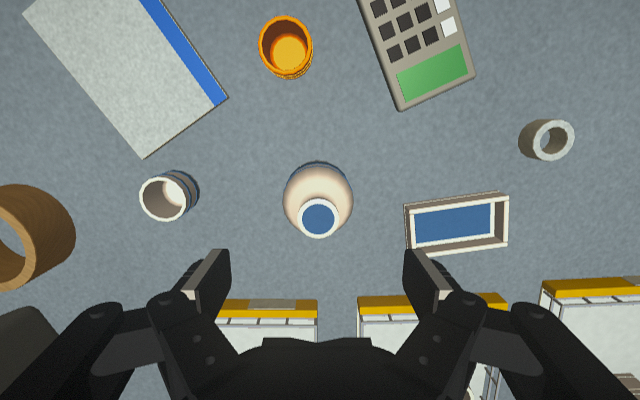

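```bash
python3 -m jog '[{"xyz":[0,0,25],"yaw":0,"jaw":-1},{"xyz":[0,0,60],"yaw":0,"jaw":-1},{"xyz":[0,0,95],"yaw":0,"jaw":-1},{"xyz":[0,0,112],"yaw":0,"jaw":-1},{"xyz":[0,0,119],"yaw":0,"jaw":-1},{"xyz":[0,0,119],"yaw":0,"jaw":-1},{"xyz":[0,0,119],"yaw":0,"jaw":-0.5},{"xyz":[0,0,119],"yaw":0,"jaw":-0.3},{"xyz":[0,0,119],"yaw":0,"jaw":1},{"xyz":[0,0,119],"yaw":0,"jaw":1},{"xyz":[0,0,119],"yaw":0,"jaw":1},{"xyz":[0,0,119],"yaw":0,"jaw":1},{"xyz":[0,0,119],"yaw":0,"jaw":1}]' 40; python3 go.py 598 -311 135 85;python3 -c "
from h import *
grab('wrist','w9.png')"
```

```text
time_s: 14.25
position: [0.3977, -0.2122, 0.0525]
tool_rot: [0.001, 0.737, 0.676, 0.0]
contact_force: [-0.9, 3.4, 8.9]
grip_width: 0.0585
t 14.25 p [ 397.7 -212.2   52.5] az 85.0 tilt 0.12 w 58.5 F [-0.9  3.4  8.9] q [-0.67  0.3  -0.6   0.66  0.   -0.58]
shift [-81.1 208.3 -82.1] yaw 0.0 tip 0.022
```

View pics/w9.png

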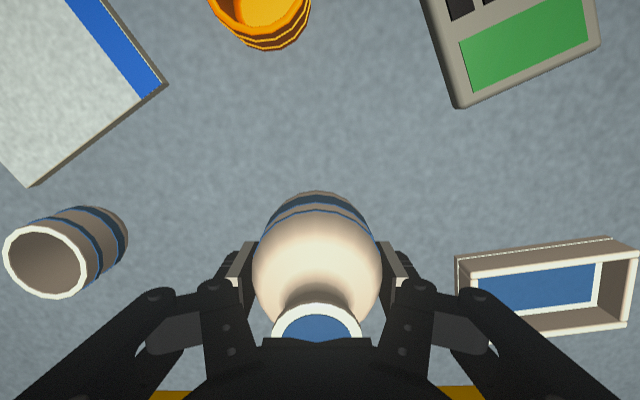

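```bash
python3 -m jog '[{"xyz":[0,0,-12],"yaw":0,"jaw":1},{"xyz":[0,0,-40],"yaw":0,"jaw":1},{"xyz":[0,0,-62],"yaw":0,"jaw":1},{"xyz":[-8,20,-70],"yaw":0,"jaw":1},{"xyz":[-22,55,-70],"yaw":0,"jaw":1},{"xyz":[-37,95,-70],"yaw":0,"jaw":1},{"xyz":[-53,135,-70],"yaw":0,"jaw":1},{"xyz":[-67,170,-70],"yaw":0,"jaw":1},{"xyz":[-77,195,-70],"yaw":0,"jaw":1},{"xyz":[-81,207,-70],"yaw":0,"jaw":1},{"xyz":[-81,208,-70],"yaw":0,"jaw":1},{"xyz":[-81,208,-60],"yaw":0,"jaw":1},{"xyz":[-81,208,-60],"yaw":0,"jaw":1}]' ; python3 go.py 598 -311 56.5 85;python3 -c "
from h import *
grab('wrist','w10.png');grab('side','s10.png')"
```

```text
time_s: 15.6
position: [0.596, -0.3099, 0.1102]
tool_rot: [-0.001, 0.737, 0.676, -0.0]
contact_force: [-0.3, 0.1, -1.6]
grip_width: 0.0584
t 15.6 p [ 596.  -309.9  110.2] az 85.0 tilt 0.11 w 58.4 F [-0.3  0.1 -1.6] q [-0.6   0.58  0.08  1.07 -0.   -0.51]
shift [-1.   2.2 53.7] yaw 0.0 tip 0.022
```

View pics/w10.png

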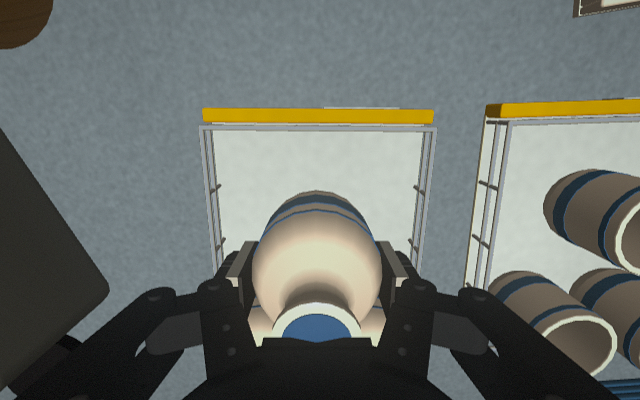

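View pics/s10.png

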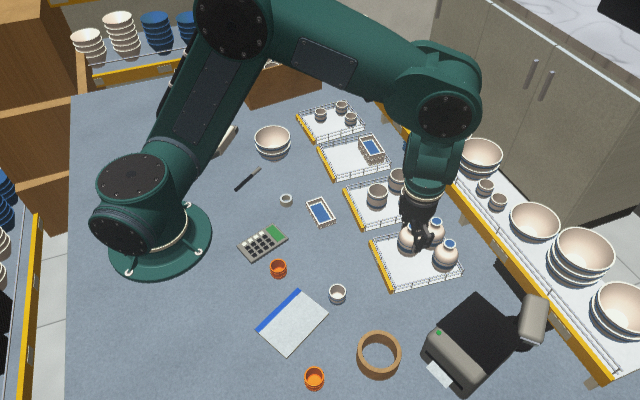

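```bash
python3 -m jog '[{"xyz":[0,0,18],"yaw":0,"jaw":1},{"xyz":[0,0,36],"yaw":0,"jaw":1},{"xyz":[0,0,47],"yaw":0,"jaw":1},{"xyz":[0,0,51.5],"yaw":0,"jaw":1},{"xyz":[0,0,53],"yaw":0,"jaw":1},{"xyz":[0,0,53.7],"yaw":0,"jaw":1},{"xyz":[0,0,54.3],"yaw":0,"jaw":1},{"xyz":[0,0,54.3],"yaw":0,"jaw":1}]' ; python3 go.py 598 -311 56.5 85
```

```text
time_s: 16.5
position: [0.5974, -0.3108, 0.0574]
tool_rot: [0.0, 0.737, 0.676, 0.0]
contact_force: [0.2, -0.2, -1.2]
grip_width: 0.0588
t 16.5 p [ 597.4 -310.8   57.4] az 85.0 tilt 0.04 w 58.8 F [ 0.2 -0.2 -1.2] q [-0.6   0.62  0.    0.95  0.   -0.51]
shift [-0.2  0.6  0.9] yaw 0.0 tip 0.022
```

```bash
python3 -m jog '[{"xyz":[0,0,0.8],"yaw":0,"jaw":1},{"xyz":[0,0,1.5],"yaw":0,"jaw":1},{"xyz":[0,0,1.5],"yaw":0,"jaw":1}]' ; python3 go.py 598 -311 56.5 85
```

```text
time_s: 16.8
position: [0.5974, -0.3108, 0.0565]
tool_rot: [0.001, 0.737, 0.676, 0.0]
contact_force: [-3.0, 2.8, 9.4]
grip_width: 0.0584
t 16.8 p [ 597.4 -310.8   56.5] az 85.0 tilt 0.07 w 58.4 F [-3.   2.8  9.4] q [-0.6   0.62 -0.    0.95 -0.   -0.51]
shift [-0.2  0.6  0. ] yaw 0.0 tip 0.022
```

```bash
python3 -m jog '[{"xyz":[0,0,-0.5],"yaw":0,"jaw":-0.45},{"xyz":[0,0,-0.5],"yaw":0,"jaw":-0.6},{"xyz":[0,0,-0.5],"yaw":0,"jaw":-0.8},{"xyz":[0,0,-0.5],"yaw":0,"jaw":-0.9},{"xyz":[0,0,-0.5],"yaw":0,"jaw":-0.9},{"xyz":[0,0,-20],"yaw":0,"jaw":-0.9},{"xyz":[0,0,-60],"yaw":0,"jaw":-0.9},{"xyz":[0,0,-100],"yaw":0,"jaw":-0.9},{"xyz":[0,0,-125],"yaw":0,"jaw":-1},{"xyz":[0,0,-125],"yaw":0,"jaw":-1},{"xyz":[0,0,-125],"yaw":0,"jaw":-1}]'; python3 go.py 446 -77 120 3.6;  python3 - <<'E'
from h import *
o=robot.get_obs();f=grab('wrist','w11.png');W=wcloud(f,o)
print(cfit(W,.597,-.311,.09,.105,.014,.025))
E
```

```text
time_s: 17.9
position: [0.5973, -0.3107, 0.1805]
tool_rot: [0.0, 0.737, 0.676, 0.0]
contact_force: [0.5, 0.7, -0.8]
grip_width: 0.0854
t 17.9 p [ 597.3 -310.7  180.5] az 85.0 tilt 0.03 w 85.4 F [ 0.5  0.7 -0.8] q [-0.6   0.55  0.21  1.24  0.   -0.51]
shift [ 219.7 -171.    60.3] yaw 81.4 tip 0.022
(1260, array([ 0.5964, -0.3118]))
```

View pics/w11.png

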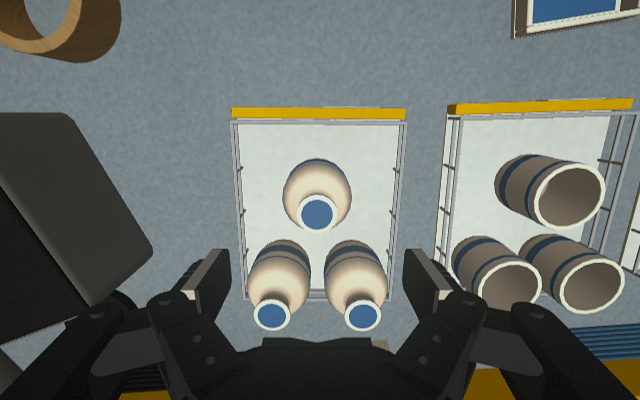

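```bash
python3 -m jog '[{"xyz":[-7,-25,0],"yaw":8,"jaw":-1},{"xyz":[-18,-65,0],"yaw":16,"jaw":-1},{"xyz":[-30,-110,0],"yaw":24,"jaw":-1},{"xyz":[-40,-150,10],"yaw":32,"jaw":-1},{"xyz":[-50,-180,25],"yaw":40,"jaw":-1},{"xyz":[-57,-200,40],"yaw":48,"jaw":-1},{"xyz":[-57,-207,55],"yaw":56,"jaw":-1},{"xyz":[-57,-207,65],"yaw":64,"jaw":-1},{"xyz":[-57,-207,70],"yaw":72,"jaw":-1},{"xyz":[-57,-207,70],"yaw":80,"jaw":-1},{"xyz":[-57,-207,70],"yaw":82,"jaw":-1},{"xyz":[-57,-207,70],"yaw":82,"jaw":-1},{"xyz":[-57,-207,70],"yaw":82,"jaw":-1}]'; python3 go.py 386.5 -349.8 32 3;  python3 - <<'E'
from h import *
o=robot.get_obs();f=grab('wrist','w12.png');W=wcloud(f,o)
print(cfit(W,.3865,-.3498,.036,.05,.0192,.03))
E
```

```text
time_s: 19.25
position: [0.3857, -0.3491, 0.1098]
tool_rot: [-0.001, 1.0, 0.027, -0.0]
contact_force: [0.7, -0.4, 0.1]
grip_width: 0.0855
t 19.25 p [ 385.7 -349.1  109.8] az 3.1 tilt 0.08 w 85.5 F [ 0.7 -0.4  0.1] q [-0.89  0.34 -0.34  0.89  0.    0.62]
shift [ 0.8  0.9 77.8] yaw 0.1 tip 0.022
(1078, array([ 0.3857, -0.3487]))
```

View pics/w12.png

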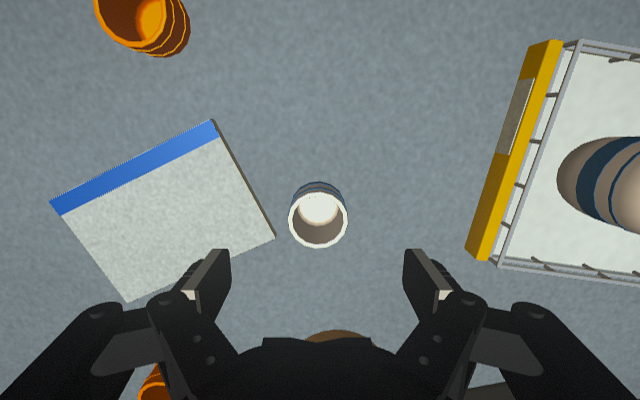

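```bash
python3 -m jog '[{"xyz":[0,0,0],"yaw":-8,"jaw":-1},{"xyz":[0,0,0],"yaw":-16,"jaw":-1},{"xyz":[0,0,0],"yaw":-24,"jaw":-1},{"xyz":[0,0,0],"yaw":-32,"jaw":-1},{"xyz":[0,0,0],"yaw":-40,"jaw":-1},{"xyz":[0,0,0],"yaw":-48,"jaw":-1},{"xyz":[0,0,0],"yaw":-56,"jaw":-1},{"xyz":[0,0,0],"yaw":-64,"jaw":-1},{"xyz":[0,0,0],"yaw":-72,"jaw":-1},{"xyz":[0,0,0],"yaw":-77,"jaw":-1},{"xyz":[0,0,0],"yaw":-77,"jaw":-1},{"xyz":[0,0,0],"yaw":-77,"jaw":-1}]'; python3 go.py 386 -349.5 32 80;  python3 - <<'E'
from h import *
o=robot.get_obs();f=grab('wrist','w13.png');W=wcloud(f,o)
print(cfit(W,.3865,-.3498,.036,.05,.0192,.03))
E
```

```text
time_s: 20.5
position: [0.386, -0.3494, 0.1104]
tool_rot: [-0.0, 0.767, 0.642, -0.0]
contact_force: [-0.2, 0.2, 0.6]
grip_width: 0.0854
t 20.5 p [ 386.  -349.4  110.4] az 79.9 tilt 0.01 w 85.4 F [-0.2  0.2  0.6] q [-0.89  0.34 -0.34  0.89 -0.   -0.72]
shift [-0.1  0.  78.4] yaw -0.1 tip 0.022
(1062, array([ 0.3851, -0.3492]))
```

View pics/w13.png

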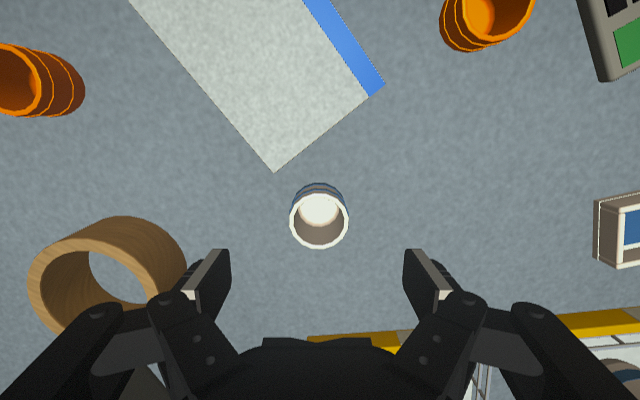

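```bash
python3 -m jog '[{"xyz":[0,0,30],"yaw":0,"jaw":-1},{"xyz":[0,0,60],"yaw":0,"jaw":-1},{"xyz":[0,0,78],"yaw":0,"jaw":-1},{"xyz":[0,0,78],"yaw":0,"jaw":-1},{"xyz":[0,0,78],"yaw":0,"jaw":0},{"xyz":[0,0,78],"yaw":0,"jaw":0.3},{"xyz":[0,0,78],"yaw":0,"jaw":1},{"xyz":[0,0,78],"yaw":0,"jaw":1},{"xyz":[0,0,78],"yaw":0,"jaw":1},{"xyz":[0,0,78],"yaw":0,"jaw":1},{"xyz":[0,0,78],"yaw":0,"jaw":1},{"xyz":[0,0,78],"yaw":0,"jaw":1}]' 30; python3 go.py 606.3 275 140 3
```

```text
time_s: 21.75
position: [0.3865, -0.3497, 0.0335]
tool_rot: [0.001, 0.766, 0.643, 0.0]
contact_force: [0.1, 2.6, 8.0]
grip_width: 0.0408
t 21.75 p [ 386.5 -349.7   33.5] az 80.0 tilt 0.09 w 40.8 F [0.1 2.6 8. ] q [-0.89  0.43 -0.46  0.69  0.   -0.72]
shift [ 653.3  108.4 -106.8] yaw 77.0 tip 0.022
```

```bash
python3 -m jog '[{"xyz":[0,0,-15],"yaw":0,"jaw":1},{"xyz":[0,0,-45],"yaw":0,"jaw":1},{"xyz":[0,0,-80],"yaw":0,"jaw":1},{"xyz":[20,3,-105],"yaw":5,"jaw":1},{"xyz":[55,9,-108],"yaw":10,"jaw":1},{"xyz":[95,16,-108],"yaw":15,"jaw":1},{"xyz":[140,23,-108],"yaw":20,"jaw":1},{"xyz":[185,31,-108],"yaw":25,"jaw":1},{"xyz":[230,38,-108],"yaw":30,"jaw":1},{"xyz":[275,46,-108],"yaw":35,"jaw":1},{"xyz":[320,53,-108],"yaw":40,"jaw":1},{"xyz":[365,61,-108],"yaw":45,"jaw":1},{"xyz":[410,68,-108],"yaw":50,"jaw":1},{"xyz":[455,75,-108],"yaw":55,"jaw":1},{"xyz":[500,83,-108],"yaw":60,"jaw":1},{"xyz":[545,90,-108],"yaw":65,"jaw":1},{"xyz":[590,98,-108],"yaw":70,"jaw":1},{"xyz":[625,104,-108],"yaw":74,"jaw":1},{"xyz":[645,107,-108],"yaw":77,"jaw":1},{"xyz":[653,108,-108],"yaw":77,"jaw":1}]'; python3 go.py 606 275 120 3
```

```text
time_s: 23.75
position: [0.6058, 0.2768, 0.1406]
tool_rot: [-0.0, 1.0, 0.027, 0.0]
contact_force: [0.1, -0.2, -0.8]
grip_width: 0.0412
t 23.75 p [605.8 276.8 140.6] az 3.1 tilt 0.03 w 41.2 F [ 0.1 -0.2 -0.8] q [0.31 0.55 0.11 1.13 0.   1.82]
shift [ 0.1  1.8 20.6] yaw 0.1 tip 0.022
```

```bash
python3 -m jog '[{"xyz":[0,0,15],"yaw":0,"jaw":1},{"xyz":[0,0.5,30],"yaw":0,"jaw":1},{"xyz":[0,0.5,30],"yaw":0,"jaw":1}]'; python3 go.py 606 275 37.5 3;  python3 - <<'E'
from h import *
o=robot.get_obs();f=grab('wrist','w14.png');W=wcloud(f,o)
print(cfit(W,.6027,.3359,.04,.054,.0192,.03))
E
```

```text
time_s: 24.05
position: [0.6046, 0.2734, 0.1091]
tool_rot: [0.0, 1.0, 0.027, -0.001]
contact_force: [0.6, 0.1, -1.5]
grip_width: 0.0407
t 24.05 p [604.6 273.4 109.1] az 3.1 tilt 0.16 w 40.7 F [ 0.6  0.1 -1.5] q [ 0.3   0.57  0.05  1.06 -0.    1.82]
shift [ 1.7 -1.5 71.6] yaw 0.1 tip 0.022
(1252, array([0.6026, 0.3354]))
```

View pics/w14.png

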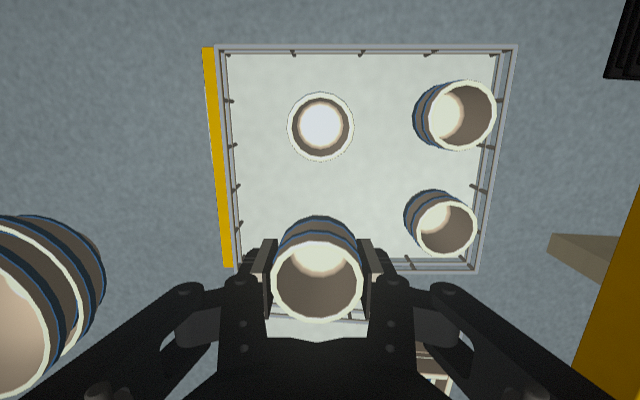

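```bash
python3 -m jog '[{"xyz":[1,-1,25],"yaw":0,"jaw":1},{"xyz":[1,-1,50],"yaw":0,"jaw":1},{"xyz":[1,-1,64],"yaw":0,"jaw":1},{"xyz":[1,-1,70],"yaw":0,"jaw":1},{"xyz":[1,-1,71.5],"yaw":0,"jaw":1},{"xyz":[1,-1,72.3],"yaw":0,"jaw":1},{"xyz":[1,-1,73],"yaw":0,"jaw":1},{"xyz":[1,-1,73],"yaw":0,"jaw":1}]'; python3 go.py 606 275 37.5 3
```

```text
time_s: 24.9
position: [0.6069, 0.2755, 0.0381]
tool_rot: [-0.0, 1.0, 0.026, 0.0]
contact_force: [0.4, 0.5, -0.8]
grip_width: 0.0407
t 24.9 p [606.9 275.5  38.1] az 3.0 tilt 0.05 w 40.7 F [ 0.4  0.5 -0.8] q [ 0.3   0.62 -0.05  0.9  -0.    1.82]
shift [-0.9  0.5  0.6] yaw 0.0 tip 0.022
```

```bash
python3 -m jog '[{"xyz":[0,0,0.7],"yaw":0,"jaw":1},{"xyz":[0,0,1.3],"yaw":0,"jaw":1},{"xyz":[0,0,1.3],"yaw":0,"jaw":1}]'; python3 go.py 606 275 37.5 3
```

```text
time_s: 25.2
position: [0.607, 0.2757, 0.0375]
tool_rot: [-0.0, 1.0, 0.026, 0.001]
contact_force: [-2.8, -0.9, 11.1]
grip_width: 0.0408
t 25.2 p [607.  275.7  37.5] az 3.0 tilt 0.1 w 40.8 F [-2.8 -0.9 11.1] q [ 0.3   0.63 -0.05  0.9  -0.    1.82]
shift [-1.1  0.6 -0. ] yaw 0.0 tip 0.022
```

```bash
python3 -m jog '[{"xyz":[0,0,-0.5],"yaw":0,"jaw":0.0},{"xyz":[0,0,-0.5],"yaw":0,"jaw":-0.2},{"xyz":[0,0,-0.5],"yaw":0,"jaw":-0.4},{"xyz":[0,0,-0.5],"yaw":0,"jaw":-0.5},{"xyz":[0,0,-0.5],"yaw":0,"jaw":-0.5},{"xyz":[0,0,-20],"yaw":0,"jaw":-0.5},{"xyz":[0,0,-60],"yaw":0,"jaw":-0.5},{"xyz":[0,0,-100],"yaw":0,"jaw":-0.5},{"xyz":[0,0,-110],"yaw":0,"jaw":-1},{"xyz":[0,0,-110],"yaw":0,"jaw":-1}]'; python3 go.py 446 -77 110 3.6;  python3 - <<'E'
from h import *
o=robot.get_obs();f=grab('wrist','w15.png');W=wcloud(f,o)
print(cfit(W,.603,.335,.040,.054,.0192,.03),cfit(W,.606,.275,.040,.054,.0192,.03))
E
```

```text
time_s: 26.2
position: [0.6073, 0.2757, 0.1477]
tool_rot: [-0.0, 1.0, 0.026, 0.001]
contact_force: [0.5, 0.5, -0.6]
grip_width: 0.0854
t 26.2 p [607.3 275.7 147.7] az 3.0 tilt 0.17 w 85.4 F [ 0.5  0.5 -0.6] q [0.3  0.55 0.13 1.14 0.   1.82]
shift [-179.8  343.8   36.9] yaw -0.6 tip 0.022
(850, array([0.6027, 0.3353])) (774, array([0.6078, 0.2754]))
```

View pics/w15.png

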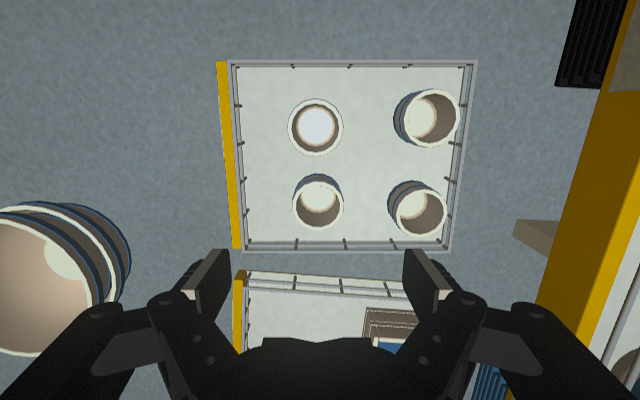

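```bash
python3 -m jog '[{"xyz":[-12,22,0],"yaw":0,"jaw":-1},{"xyz":[-32,60,0],"yaw":0,"jaw":-1},{"xyz":[-54,103,0],"yaw":0,"jaw":-1},{"xyz":[-76,146,0],"yaw":0,"jaw":-1},{"xyz":[-98,189,0],"yaw":0,"jaw":-1},{"xyz":[-120,230,0],"yaw":0,"jaw":-1},{"xyz":[-142,272,5],"yaw":0,"jaw":-1},{"xyz":[-162,310,15],"yaw":0,"jaw":-1},{"xyz":[-175,335,30],"yaw":-0.6,"jaw":-1},{"xyz":[-180,344,37],"yaw":-0.6,"jaw":-1},{"xyz":[-180,344,37],"yaw":-0.6,"jaw":-1},{"xyz":[-180,344,37],"yaw":-0.6,"jaw":-1}]'; python3 go.py 446 -77 26 3.6;  python3 - <<'E'
from h import *
o=robot.get_obs();f=grab('wrist','w16.png');W=wcloud(f,o).reshape(-1,3)
p=W[(abs(W[:,0]-.446)<.045)&(abs(W[:,1]+.077)<.07)&(W[:,2]>.017)&(W[:,2]<.03)]
print(len(p),cv2.minAreaRect((p[:,:2]*1e3).astype(np.float32)))
E
```

```text
time_s: 27.45
position: [0.4451, -0.0768, 0.1089]
tool_rot: [-0.0, 1.0, 0.032, -0.0]
contact_force: [-0.3, 0.6, 1.1]
grip_width: 0.0857
t 27.45 p [445.1 -76.8 108.9] az 3.6 tilt 0.06 w 85.7 F [-0.3  0.6  1.1] q [-0.35  0.24 -0.5   0.83  0.    1.16]
shift [ 1.   0.3 82.9] yaw 0.0 tip 0.022
2654 ((445.7013854980469, -76.27395629882812), (54.06573486328125, 95.83726501464844), 3.761652946472168)
```

View pics/w16.png

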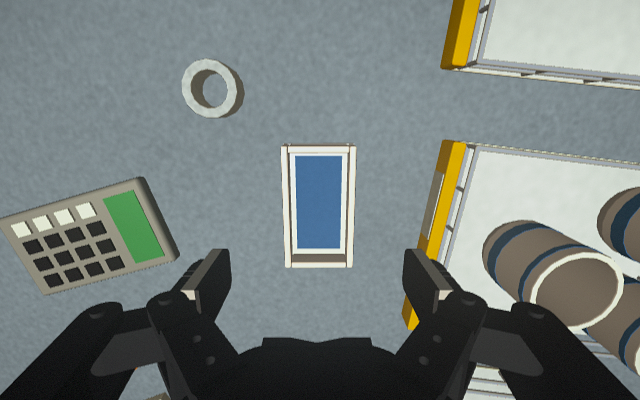

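```bash
python3 - <<'E'
from h import *
o=robot.get_obs();f=grab('wrist')
z=f['z_map'];K=f['camera_matrix'];T=np.array(f['hand_eye'])
v,u=np.mgrid[:400,:640];P=np.stack([(u-K[0,2])/K[0,0]*z,(v-K[1,2])/K[1,1]*z,z],-1)@T[:3,:3].T+T[:3,3]
m=(z>0)&(P[...,2]<.05)&(abs(P[...,0])>.03)&(abs(P[...,0])<.07)&(abs(P[...,1])<.03)&(P[...,2]>-.03)
q=P[m]*1e3
print(len(q),np.percentile(q[:,2],[50,90,99,100]).round(1))
for a,b in[(42,45),(45,50),(50,57)]:
    s=(abs(q[:,0])>a)&(abs(q[:,0])<b);print(a,q[s].min(0).round(1),q[s].max(0).round(1))
E
```

```text
4962 [-14.5   1.1   7.3   9.3]
42 [-45.  -10.8 -30. ] [45.  12.8  9.3]
45 [-50.  -10.7 -30. ] [48.9 -2.   6. ]
50 [-57.   -9.9 -28.8] [55.9 -4.7  2.2]
```

```bash
python3 -m jog '[{"xyz":[0.5,0,30],"yaw":0,"jaw":-1},{"xyz":[0.5,-0.5,65],"yaw":0,"jaw":-1},{"xyz":[0.5,-0.5,83],"yaw":0,"jaw":-1},{"xyz":[0.5,-0.5,88],"yaw":0,"jaw":-1},{"xyz":[0.5,-0.5,88],"yaw":0,"jaw":-0.4},{"xyz":[0.5,-0.5,88],"yaw":0,"jaw":-0.3},{"xyz":[0.5,-0.5,88],"yaw":0,"jaw":-0.2},{"xyz":[0.5,-0.5,88],"yaw":0,"jaw":1},{"xyz":[0.5,-0.5,88],"yaw":0,"jaw":1},{"xyz":[0.5,-0.5,88],"yaw":0,"jaw":1},{"xyz":[0.5,-0.5,88],"yaw":0,"jaw":1}]' 35; python3 go.py 605.8 106 110 -1.4;  python3 - <<'E'
from h import *
f=grab('wrist','w17.png')
z=f['z_map'];K=f['camera_matrix'];T=np.array(f['hand_eye'])
v,u=np.mgrid[:400,:640];P=np.stack([(u-K[0,2])/K[0,0]*z,(v-K[1,2])/K[1,1]*z,z],-1)@T[:3,:3].T+T[:3,3]
m=(z>0)&(abs(P[...,0])>.029)&(abs(P[...,0])<.033)&(abs(P[...,1])<.012)
print(np.percentile(P[m][:,2]*1e3,[50,90,99,100]).round(1))
E
```

```text
time_s: 28.65
position: [0.4463, -0.077, 0.0224]
tool_rot: [0.0, 0.999, 0.032, 0.001]
contact_force: [-0.9, 1.9, 6.3]
grip_width: 0.0533
t 28.65 p [446.3 -77.   22.4] az 3.6 tilt 0.13 w 53.3 F [-0.9  1.9  6.3] q [-0.35  0.35 -0.64  0.58  0.    1.16]
shift [ 171.  -172.5  -87.3] yaw 5.0 tip 0.022
[-21.3   6.3  22.3  23.2]
```

View pics/w17.png

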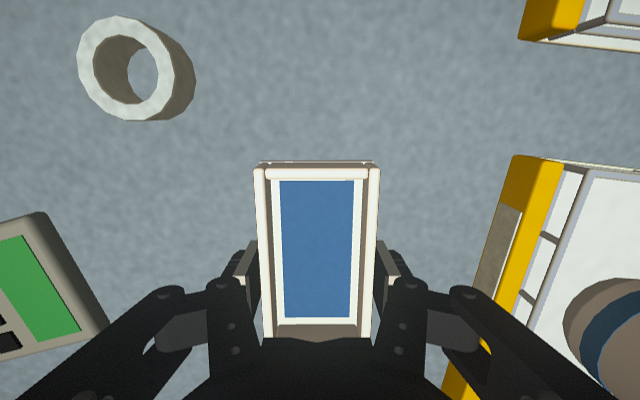

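```bash
python3 -m jog '[{"xyz":[0,0,-12],"yaw":0,"jaw":1},{"xyz":[0,0,-40],"yaw":0,"jaw":1},{"xyz":[0,0,-70],"yaw":0,"jaw":1},{"xyz":[15,-15,-85],"yaw":1,"jaw":1},{"xyz":[42,-42,-88],"yaw":3,"jaw":1},{"xyz":[72,-72,-88],"yaw":5,"jaw":1},{"xyz":[102,-102,-88],"yaw":5,"jaw":1},{"xyz":[132,-132,-88],"yaw":5,"jaw":1},{"xyz":[155,-156,-88],"yaw":5,"jaw":1},{"xyz":[168,-169,-88],"yaw":5,"jaw":1},{"xyz":[171,-173,-85],"yaw":5,"jaw":1},{"xyz":[171,-173,-75],"yaw":5,"jaw":1},{"xyz":[171,-173,-75],"yaw":5,"jaw":1}]'; python3 go.py 605.8 106 26.4 -1.4;python3 -c "
from h import *
grab('wrist','w18.png')"
```

```text
time_s: 30.0
position: [0.6038, 0.1058, 0.0949]
tool_rot: [0.0, 1.0, -0.012, -0.001]
contact_force: [-0.9, -0.1, -2.0]
grip_width: 0.0531
t 30.0 p [603.8 105.8  94.9] az -1.4 tilt 0.13 w 53.1 F [-0.9 -0.1 -2. ] q [ 0.04  0.5  -0.12  0.96 -0.    1.64]
shift [ 2.2 -0.3 68.5] yaw -0.0 tip 0.022
```

View pics/w18.png

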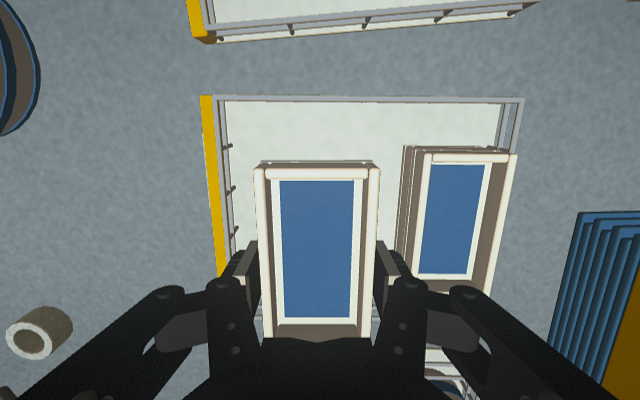

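```bash
python3 -m jog '[{"xyz":[0,0,20],"yaw":0,"jaw":1},{"xyz":[0,0,44],"yaw":0,"jaw":1},{"xyz":[0,0,60],"yaw":0,"jaw":1},{"xyz":[0,0,66],"yaw":0,"jaw":1},{"xyz":[0,0,68],"yaw":0,"jaw":1},{"xyz":[0,0,69],"yaw":0,"jaw":1},{"xyz":[0,0,69.5],"yaw":0,"jaw":1},{"xyz":[0,0,69.5],"yaw":0,"jaw":1}]'; python3 go.py 605 106 26.4 -1.4
```

```text
time_s: 30.85
position: [0.6055, 0.1065, 0.0273]
tool_rot: [-0.0, 1.0, -0.012, 0.0]
contact_force: [-0.6, 1.2, -2.0]
grip_width: 0.0533
t 30.85 p [605.5 106.5  27.3] az -1.4 tilt 0.06 w 53.3 F [-0.6  1.2 -2. ] q [ 0.04  0.56 -0.21  0.8  -0.    1.64]
shift [-0.4  0.5  0.9] yaw 0.0 tip 0.022
```

```bash
python3 -m jog '[{"xyz":[0,0,0.8],"yaw":0,"jaw":1},{"xyz":[0,0,1.5],"yaw":0,"jaw":1},{"xyz":[0,0,1.5],"yaw":0,"jaw":1}]'; python3 go.py 605 106 26.4 -1.4
```

```text
time_s: 31.15
position: [0.6054, 0.1065, 0.0264]
tool_rot: [0.0, 1.0, -0.012, 0.001]
contact_force: [-3.9, 0.4, 14.7]
grip_width: 0.0534
t 31.15 p [605.4 106.5  26.4] az -1.4 tilt 0.08 w 53.4 F [-3.9  0.4 14.7] q [ 0.04  0.56 -0.21  0.79 -0.    1.64]
shift [-0.4  0.5 -0. ] yaw 0.0 tip 0.022
```

Release with limited opening (about 66 mm), rise, and look at everything.

```bash
python3 -m jog '[{"xyz":[0,0,-0.5],"yaw":0,"jaw":-0.3},{"xyz":[0,0,-0.5],"yaw":0,"jaw":-0.4},{"xyz":[0,0,-0.5],"yaw":0,"jaw":-0.5},{"xyz":[0,0,-0.5],"yaw":0,"jaw":-0.55},{"xyz":[0,0,-0.5],"yaw":0,"jaw":-0.55},{"xyz":[0,0,-20],"yaw":0,"jaw":-0.55},{"xyz":[0,0,-60],"yaw":0,"jaw":-0.55},{"xyz":[0,0,-100],"yaw":0,"jaw":-0.55},{"xyz":[0,0,-150],"yaw":0,"jaw":-0.55},{"xyz":[-50,0,-180],"yaw":0,"jaw":-0.55},{"xyz":[-100,0,-180],"yaw":0,"jaw":-0.55},{"xyz":[-150,0,-180],"yaw":0,"jaw":-0.55},{"xyz":[-200,0,-180],"yaw":0,"jaw":-0.55},{"xyz":[-250,0,-180],"yaw":0,"jaw":-0.55},{"xyz":[-250,0,-180],"yaw":0,"jaw":-0.55},{"xyz":[-250,0,-180],"yaw":0,"jaw":-0.55},{"xyz":[-250,0,-180],"yaw":0,"jaw":-0.55}]'; python3 - <<'E'
from h import *
fs=grab('scene','sc_end.png');fd=grab('side','sd_end.png')
for n,f in(('scene',fs),('side',fd)):
    W=cloud(f)
    for k,a in {'tea':(.611,-.105,.056,.08,.027,.036),'sL':(.603,.335,.035,.054,.0192,.028),'sR':(.607,.275,.035,.054,.0192,.028),'fl':(.597,-.311,.088,.106,.014,.025),'bowl':(.395,.21,.075,.1,.055,.075)}.items(): print(n,k,cfit(W,*a))
    w=W.reshape(-1,3);p=w[(abs(w[:,0]-.605)<.045)&(abs(w[:,1]-.106)<.062)&(w[:,2]>.017)&(w[:,2]<.035)]
    print(n,'dish',len(p),cv2.minAreaRect((p[:,:2]*1e3).astype(np.float32)))
a=fs['frame'][90:340,220:520];b=fd['frame'][60:310,230:500]
cv2.imwrite('pics/end.png',np.hstack([cv2.resize(a,(400,333)),cv2.resize(b,(400,333))]))
E
```

```text
time_s: 32.85
position: [0.3564, 0.1125, 0.2055]
tool_rot: [-0.0, 1.0, -0.012, 0.001]
contact_force: [0.6, 0.3, -0.1]
grip_width: 0.0661
scene tea (139, array([ 0.6111, -0.104 ]))
scene sL (65, array([0.6042, 0.3361]))
scene sR (66, array([0.6095, 0.2755]))
scene fl (83, array([ 0.5967, -0.3096]))
scene bowl (227, array([0.3953, 0.2134]))
scene dish 163 ((605.6961669921875, 107.90473175048828), (99.72564697265625, 56.10899353027344), 89.04316711425781)
side tea (167, array([ 0.6089, -0.1069]))
side sL (64, array([0.602 , 0.3327]))
side sR (65, array([0.6074, 0.2718]))
side fl (107, array([ 0.5965, -0.3119]))
side bowl (257, array([0.3926, 0.2103]))
side dish 148 ((604.182861328125, 106.32270812988281), (101.02845764160156, 55.589805603027344), 88.06222534179688)
```

View pics/end.png

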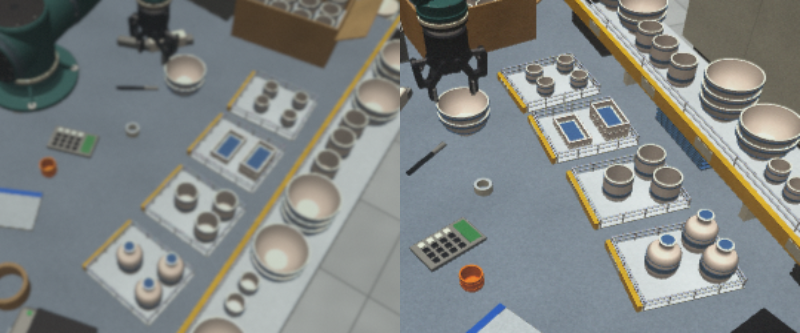

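```bash
python3 -c "
from plant import robot
robot.job_done()"
```

```text
the job is handed in; nothing more can be done
```

All five pieces are in the trays of their own kind, and I handed the job in at about 33 s of the 110 s allowed. I set each piece down until the wrist felt contact (9–15 N) and only then opened the fingers.

The last check used the scene and side cameras:

- **Position:** every piece is within about 5 mm of its target, against a tolerance of 20 mm. The dish is lined up with its tray to about 1°, and the two sake cups are 60 mm apart, left and right.
- **Upright:** all five look upright in both views.
- **Bowls:** the stack has not measurably moved (under 1 mm).
- **Robot:** the gripper is raised and touching nothing.

The two fixed cameras disagree by 2–3 mm throughout, which is within the stated calibration. I averaged their readings, and the wrist camera agreed to about 2 mm. No check failed.

I changed one grasp on the way. The finger would have come down on the notepad beside the second sake cup, so I turned the gripper before picking that cup up.

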